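# Centre the bisque cat on the decorating stand

## Task

The small unpainted cat figurine stands off-centre on the little round decorating stand, and it tips easily. Nudge it with light pushes of the fingertips until it stands upright in the middle of the stand's top, its whole foot inside the inner of the two dark ring grooves; which way it faces does not matter. Do not squeeze it, pick it up, flick it or tip it over, and leave the rabbit, the water pot and the tile where they are.

Things in the scene. Friction and masses are not known exactly. Their poses are not given: they have to be found in the camera images.
- cat: white unglazed sitting cat figurine, about 60 g, 73 mm tall. Origin: middle of its underside; z up. Foot nearly round, 36 (x) by 39 mm (y); belly widest, 40 mm, 21 to 29 mm up; head begins 45 mm up. It starts standing on the stand's top, 15 to 24 mm off its centre in any direction, facing any way. Pushed low it slides (friction about 0.6); pushed at the head it tips.
- stand: decorating stand, fixed to the table, 56 mm high: dark metal foot 92 mm across, thin column, flat round wooden head 84 mm across and 12 mm thick whose upper face is 56 mm above the table. Origin: centre of its underside. The head does not turn. Its position on the table varies.
- stand_top (a point): centre of the stand's flat upper face, where the middle of the cat's underside belongs. Two fine dark ring grooves, 52 and 69 mm in diameter, are turned into the face round this point (they do not catch anything).
- rabbit: bystander: white unglazed rabbit figurine with long ears, 36x38x79 mm, standing on the table to the left; origin at the middle of its underside
- pot: bystander: water pot, a grey cup with a thick ring lid, 76 mm across and 73 mm high, on the table to the right; origin at the middle of its underside
- tile: bystander: square fired sample tile, 58x58x8 mm, lying on the table at the near left; origin at the middle of its underside
There are look-alikes about, which are no part of the job. What is shaped like the cat but purple is not meant. Leave any orange look-alike of the stand alone.

How it is judged:
By the outcome, as a careful person would: the job done as asked, in the order asked, and still so for the second after the job is handed in, with the robot touching nothing.
It also fails if it takes over 51 s, if anything falls off the work surface, if the arm or the gripper's body presses on something with over 40 N, if the wrist force passes 120 N, or if a joint passes its speed limit or range.

## Robot

A 7-joint arm with a two-finger parallel gripper is mounted at the origin on a cart in front of the work surface, level with it; the furniture and walls round the work are solid. World frame = base frame: x ahead of the robot, y to its left, z up, the work surface at z = 0. Lengths are in m, angles in rad, forces in N, time in s.
With the tool pointing down it reaches from about 0.425 to 0.875 m from the base axis. Payload 8.4 kg.
Tool frame: the origin (TCP) lies at the very end of the fingers, on their centre line; the grasp point (between the pads) lies ctrl.tcp_to_grasp behind it (ctrl.tcp_to_grasp is the distance from the TCP to the grasp point, in m); z points along the fingers, y is the line along which they close (so a half turn about z gives the same grasp; the last joint's range is limited). The gripper opens to 87 mm and grips with 3 to 60 N. Pads are 19 mm wide; open, the fingers measure 117 mm over their backs; the gripper's body (75 mm by 190 mm) begins 51 mm behind the grasp point.
Start: joints at [1.119, 0.333, 0.04, 1.465, -0.013, 1.343, -0.059], TCP at [0.225, -0.61, 0.183] pointing down, gripper open.
Joint ranges: [-2.58, 2.58], [-0.38, 2.09], [-1.3, 1.39], [0.25, 2.4], [-1.5, 4.64], [0.08, 2.09], [-2.65, 2.65]. Speed limits (rad/s): [2.22, 2.22, 2.79, 2.79, 3.14, 3.14, 3.14].

## Interface

Orientations are given as a unit quaternion [x, y, z, w].
In Python, from bench import ctrl, viewer gives the robot as it stands.
- The arm moves only by the tool step_arm, never from a script. Its argument "targets" is a list that holds one entry, the list of rows, each a list of 7 numbers: the turn, a rotation vector about the world's x, y, z in degrees, then the shift along the world's x, y, z in cm, then the opening, from 0 (shut) to 1 (fully open). In form: [[[rx, ry, rz, dx, dy, dz, fingers], ...]]. A call has 1 to 12 rows; each row is the pose to reach, as a shift and turn from the pose commanded when the call began; what a row does not reach only later rows make up. A row lasts 1/10 s, in which the tool goes at most 50 mm and 8.59 degrees, less where a joint would pass 70% of its speed; a pose out of reach is approached as far as the arm can. A call with a gripper value outside its range is refused whole. The fingers move at their own pace and stop on an object; "squeeze" is the grip in N (left out, the last holds). Time passes only in rows, so rows that repeat a pose let the fingers close. It gives the time, the measured TCP pose, the force, the opening and the grip force at its end, in the units of the state.
- ctrl.read_state(): the state, without advancing time (a new reading comes with each control period).
- viewer.capture(name): name is "scene" or "side" or "wrist"; returns the picture (400x640x3 uint8, red, green, blue); there is no depth.
- viewer.camera_info(name): a dict with "vertical_fov" (degrees; the focal length in pixels is half the picture's height over the tangent of half this angle, whatever the lens; pixels are square), "cx", "cy" (the principal point, pixels), "R" (3x3) and "t" (3): a world point X has camera coordinates R X + t. Camera axes: x right, y down, z forward; pixel columns grow to the right and rows downward; lengths in m; the calibration is good to about 2 mm. A picture is of the moment at which its call begins: read the wrist's pose just before it. camera_info takes no time and is no camera call; for the wrist camera it gives the pose at the moment of the call.
- ctrl.job_done(): hands the job in; it is judged then, once.
The state is a dict: "time": time; "joint_positions": joint angles; "qvel": joint speeds; "effort": joint torques, N m; "ee_pos": TCP position; "tool_rot": TCP orientation; "contact_force": force on the tool from outside, world axes, zero at the start; "moment": the same for the moment, N m; "finger_gap": opening from 0.0 (shut) to 1.0 (fully open); "grasp_force": force on a finger pad.
Only numpy, scipy, OpenCV 4.12 (cv2) and the standard library are available. Lean on these libraries where they do the work, as an engineer would, in place of code of your own. Each camera call takes 0.05 s, during which the arm holds its last target. There are 200 camera calls.

## Working session

There is one attempt and no reset: what is moved stays moved. The work goes in short steps, Python scripts to look and compute and a tool call to move; the robot and the scene stay as the last step left them, time stands still between calls to the robot, and variables do not carry over. Pictures are saved under pics/ and viewed, at most 10 in all, crops included, and the job is handed in when it is done.

Besides the shell and the picture viewer there is one more tool, called after "Call:" in YAML: its name, and indented under it one key for each argument. step_arm: Moves the arm, as the interface text tells. Its arguments: {"type":"object","properties":{"targets":{"type":"array","items":{"type":"array","items":{"type":"array","items":{"type":"number"}}}},"squeeze":{"type":"number"}},"required":["targets"]}

```bash
mkdir -p pics
cat > h.py <<'E'
import numpy as np, cv2
from bench import ctrl, viewer
def cap(n,f):
    i=viewer.camera_info(n); im=viewer.capture(n); cv2.imwrite('pics/'+f,im[:,:,::-1]); return im,i
def ray(i,u,v):
    f=200/np.tan(np.radians(i['vertical_fov'])/2); R=np.array(i['R']);t=np.array(i['t'])
    return -R.T@t, R.T@np.array([(u-i['cx'])/f,(v-i['cy'])/f,1])
def plane(i,u,v,z):
    o,d=ray(i,u,v); return o+d*(z-o[2])/d[2]
def proj(i,X):
    f=200/np.tan(np.radians(i['vertical_fov'])/2); c=np.array(i['R'])@X+np.array(i['t'])
    return c[0]/c[2]*f+i['cx'], c[1]/c[2]*f+i['cy']
E
python3 - <<'E'
from h import *
a,i=cap('scene','s0.png'); b,j=cap('side','d0.png')
cv2.imwrite('pics/both.png',cv2.resize(np.vstack([a,b])[:,:,::-1],None,fx=.75,fy=.75))
for k in (i,j): print(k['vertical_fov'],-np.array(k['R']).T@k['t'],np.array(k['R'])[2])
s=ctrl.read_state();print(s['time'],s['ee_pos'],s['tool_rot'],s['finger_gap'],ctrl.tcp_to_grasp)
E
```

```text
53.363714537433296 [-0.1600767   0.77606485  0.51366865] [ 0.60454163 -0.65697366 -0.4504609 ]
53.36366531157977 [0.05122096 0.83069964 0.76912857] [ 0.36608866 -0.63548617 -0.67980616]
0.1 [ 0.22441804 -0.60951982  0.18216439] [ 9.84483872e-01  1.75473601e-01 -1.62453356e-04 -7.03951329e-04] 0.9996258196116073 0.0187
```

View pics/both.png

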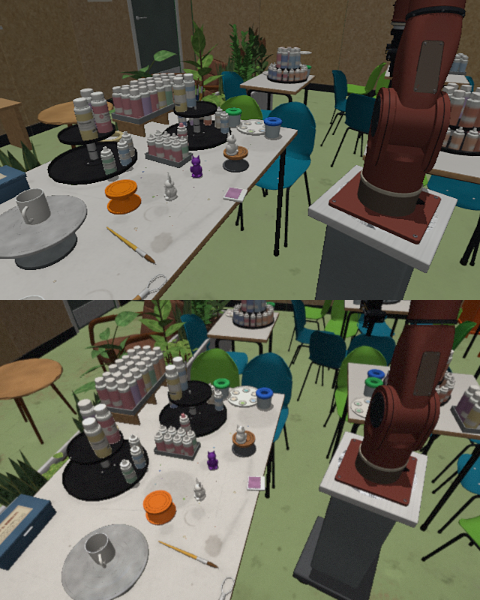

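The picture shows three candidates for the cat (full-size scene px): a white figurine on the small brown stand at ~(309,190), a purple cat at ~(261,222), and a white rabbit on the table at ~(227,250). The stand candidates are the brown one at ~(313,208) and the orange one at ~(163,260). I choose the white cat on the brown stand and check it in a close crop.

Run:
```python
from h import *
a=cv2.imread('pics/s0.png');b=cv2.imread('pics/d0.png')
A=cv2.resize(a[165:240,280:380],None,fx=8,fy=8,interpolation=2)[:,:400*2]
B=cv2.resize(b[155:215,285:385],None,fx=8,fy=8,interpolation=2)
cv2.imwrite('pics/c0.png',cv2.resize(np.vstack([A,B]),None,fx=.55,fy=.55,interpolation=3))
```

```text
(no output)
```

View pics/c0.png

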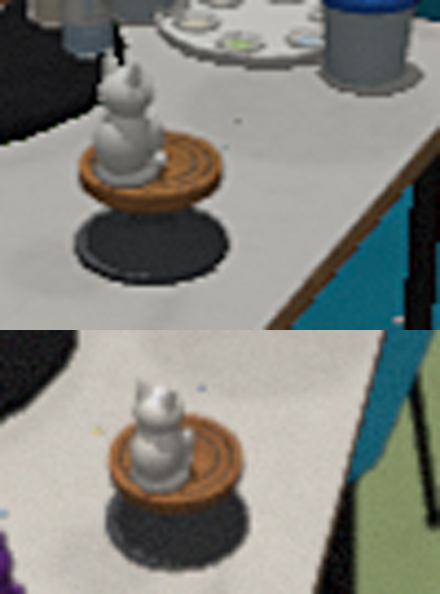

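The crop confirms it: the white sitting cat stands on the brown wooden stand with two grooves, off towards the camera-left edge. It is not purple, and the stand is not orange. Next, positions.

```bash
cat >> h.py <<'E'
def blob(m,u,v):
    n,l,s,c=cv2.connectedComponentsWithStats(m.astype(np.uint8)); 
    k=l[v-3:v+4,u-3:u+4].ravel(); k=k[k>0]; return l==np.bincount(k).argmax()
def masks(im):
    h=cv2.cvtColor(im,cv2.COLOR_RGB2HSV).astype(int); H,S,V=h[...,0],h[...,1],h[...,2]
    return (H>4)&(H<20)&(S>90)&(V>40)&(V<225)
E
python3 - <<'E'
from h import *
for n,f,(u0,u1,v0,v1) in(('scene','s0.png',(290,340,175,215)),('side','d0.png',(305,345,160,200))):
    im=cv2.imread('pics/'+f)[:,:,::-1].copy();i=viewer.camera_info(n)
    m=masks(im); w=np.zeros_like(m); w[v0:v1,u0:u1]=1; m&=w
    vs,us=np.nonzero(m); hull=cv2.convexHull(np.c_[us,vs].astype(np.float32))
    M=cv2.moments(hull); c=(M['m10']/M['m00'],M['m01']/M['m00']); print(n,us.min(),us.max(),vs.min(),vs.max(),c,plane(i,*c,.05))
    P=plane(i,*c,.05);C=np.array([P[0],P[1],.056]); print('px/m scale',np.hypot(*(np.array(proj(i,C+[0,.042,0]))-proj(i,C-[0,.042,0]))))
    # cat: non-brown in hull
    hm=np.zeros(m.shape,np.uint8);cv2.fillConvexPoly(hm,hull.astype(int),1)
    S=cv2.cvtColor(im,cv2.COLOR_RGB2HSV)[...,1]
    cm=(hm>0)&(S<60); vs,us=np.nonzero(cm); print('cat',us.min(),us.max(),vs.min(),vs.max())
    q=plane(i,(us.min()+us.max())/2,vs.max()+.5,.056);print('near foot edge',q)
    o,_=ray(i,0,0); d=(q-o)[:2];d/=np.linalg.norm(d); print('foot centre',q[:2]+.019*d,'rel',q[:2]+.019*d-P[:2])
E
```

```text
scene 298 329 195 212 (313.78850574712646, 203.70153256704978) [0.45136695 0.12760766 0.05      ]
px/m scale 25.45833572111437
cat 298 317 195 207
near foot edge [0.44123916 0.160958   0.056     ]
foot centre [0.45452102 0.14737152] rel [0.00315407 0.01976386]
side 310 339 174 196 (324.54824991822045, 185.17631665031075) [0.45523746 0.12144596 0.05      ]
px/m scale 23.353785977278918
cat 315 338 174 191
near foot edge [0.43494792 0.14719144 0.056     ]
foot centre [0.44424913 0.13062378] rel [-0.01098833  0.00917782]
```

Run:
```python
from h import *
from scipy.spatial.transform import Rotation as Ro
s=ctrl.read_state();i=viewer.camera_info('wrist');Rt=Ro.from_quat(s['tool_rot']).as_matrix();R=np.array(i['R']);o=-R.T@i['t']
print(s['time'],i['vertical_fov'],'cam in tool',Rt.T@(o-s['ee_pos']),'axes in tool\n',np.round(Rt.T@R.T,3),'\ntool\n',np.round(Rt,3))
for n,u,v,z in(('scene',227,268,0),('scene',362,183,0),('scene',310,262,0),('scene',261,238,0)): print(u,v,plane(viewer.camera_info(n),u,v,z))
```

```text
0.1 64.2869556248127 cam in tool [ 0.06869558 -0.00060011 -0.20147208] axes in tool
 [[ 0.    -0.967 -0.256]
 [ 1.     0.    -0.   ]
 [ 0.    -0.256  0.967]] 
tool
 [[ 0.938  0.346 -0.001]
 [ 0.346 -0.938  0.001]
 [-0.    -0.001 -1.   ]]
227 268 [0.4531589  0.39860742 0.        ]
362 183 [ 0.50027183 -0.14353028  0.        ]
310 262 [0.33591132 0.26459364 0.        ]
261 238 [0.49050082 0.27245702 0.        ]
```

Call:
step_arm:
  targets:
    - [[0,0,0,2,5,2,1],[0,0,0,5,10,4,1],[0,0,0,8,14,6,1],[0,0,0,11,19,8,0.3],[0,0,0,14,24,10,0.3],[0,0,0,17,28,10,0.3],[0,0,0,19,33,10,0.3],[0,0,0,21,38,10,0.3],[0,0,0,21,43,10,0.3],[0,0,0,21,48,10,0.3],[0,0,0,21,53,10,0.3],[0,0,0,21,56,10,0.3]]

```text
time: 1.3
ee_pos: [0.4333, -0.076, 0.2826]
tool_rot: [0.984, 0.176, -0.0, 0.0]
contact_force: [1.0, 0.2, -1.0]
finger_gap: 0.319
grasp_force: 0.0
```

Run:
```python
from h import *
a,i=cap('wrist','w1.png')
u,v=map(int,proj(i,[.453,.124,.056])); print(u,v)
c=a[max(0,v-50):v+50,max(0,u-65):u+65]; print(max(0,u-65),max(0,v-50))
cv2.imwrite('pics/w1c.png',cv2.resize(c,None,fx=6,fy=6,interpolation=2)[:,:,::-1])
```

```text
185 99
120 49
```

View pics/w1c.png

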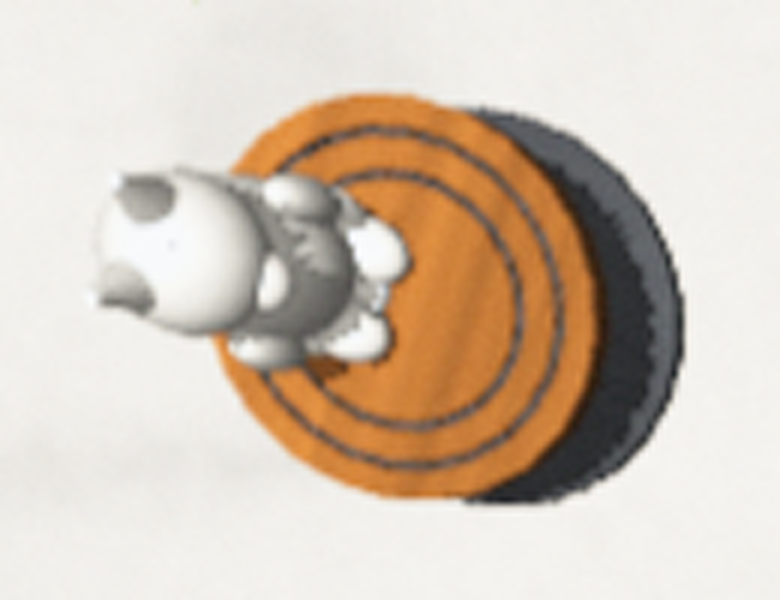

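The crop shows the cat with its paws at about crop (405,250) and (390,335), facing the disc centre. The wooden disc is centred at about crop (410,297), so the cat is off to image-left and overhanging the inner ring.

Run:
```python
from h import *
i=viewer.camera_info('wrist')
a=cv2.imread('pics/w1.png')[:,:,::-1].copy()
P=lambda x,y,z: plane(i,120+x/6-.5+.08,49+y/6-.5+.08,z)
m=masks(a); print(m[60:140,130:230].sum())
m2=blob((cv2.cvtColor(a,cv2.COLOR_RGB2HSV)[...,1]>90),200,105)
vs,us=np.nonzero(m2); h=cv2.convexHull(np.c_[us,vs].astype(np.float32)); print(us.min(),us.max(),vs.min(),vs.max())
# edge points free of side wall/cat: right rim of top
e=cv2.fitEllipse(h); print(e, plane(i,*e[0],.056))
for z in(.056,):
  pts=np.array([P(*p,z)[:2] for p in((390,175),(450,190),(500,235),(522,310),(490,385),(430,425),(380,420),(335,390))])
  pts2=np.array([P(*p,z)[:2] for p in((290,165),(390,131),(470,153),(535,220),(560,310),(530,395),(480,445),(400,465),(330,440),(268,378))])
  for q in(pts,pts2):
    A=np.c_[2*q,np.ones(len(q))]; s=np.linalg.lstsq(A,(q**2).sum(1),rcond=None)[0]; print('ring c',s[:2],'D',2*np.sqrt(s[2]+s[:2]@s[:2]))
for p in((412,255),(390,340),(375,362)): print('paw',P(*p,.058))
for p in((145,175),(95,298),(120,300),(120,180)): print('ear z.125',P(*p,.127))
print(ray(i,0,0)[0])
```

```text
2507
156 220 65 131
((187.10226440429688, 98.16030883789062), (63.42450714111328, 71.47071838378906), 137.1470947265625) [0.45402926 0.13289892 0.056     ]
ring c [0.45324224 0.133271  ] D 0.050993023683834085
ring c [0.45315102 0.13411814] D 0.0683385595148397
paw [0.46314021 0.13287654 0.058     ]
paw [0.44459221 0.13293647 0.058     ]
paw [0.43901462 0.13482698 0.058     ]
ear z.125 [0.4650793  0.15196003 0.127     ]
ear z.125 [0.44148074 0.15582096 0.127     ]
ear z.125 [0.44273158 0.15155708 0.127     ]
ear z.125 [0.46269692 0.15590721 0.127     ]
[ 0.49775094 -0.04238779  0.48481211]
```

Run:
```python
from h import *
print(np.round(ctrl.read_state()['joint_positions'],3))
```

```text
[ 0.566 -0.124 -0.456  1.756 -0.056  1.497 -1.091]
```

Call:
step_arm:
  targets:
    - [[0,0,7,0,3,0,0.25],[0,0,14,1,6,0,0.25],[0,0,21,1,9,0,0.25],[0,0,28,1,12,0,0.25],[0,0,35,2,15,0,0.25],[0,0,42,2,18,0,0.25],[0,0,49,2,21,0,0.25],[0,0,56,2,24,0,0.25],[0,0,63,2,27,0,0.25],[0,0,70,2,28.6,0,0.25],[0,0,70,2,28.6,0,0.25],[0,0,70,2,28.6,0,0.25]]

```text
time: 2.55
ee_pos: [0.4537, 0.2073, 0.2825]
tool_rot: [0.707, 0.708, -0.0, -0.0]
contact_force: [0.5, -1.1, 0.5]
finger_gap: 0.25
grasp_force: 0.0
```

Run:
```python
from h import *
from scipy.spatial.transform import Rotation as Ro
s=ctrl.read_state();print(np.round(s['ee_pos'],4),np.round(s['joint_positions'],3),s['finger_gap'])
print(np.round(Ro.from_quat(s['tool_rot']).as_matrix(),3))
a,i=cap('wrist','w2.png'); print(proj(i,[.453,.1335,.056]))
```

```text
[0.4537 0.2073 0.2825] [ 0.233  0.03  -0.757  1.628  0.021  1.493 -0.524] 0.24967718719461782
[[-0.001  1.    -0.001]
 [ 1.     0.001 -0.   ]
 [-0.    -0.001 -1.   ]]
(np.float64(326.07298871331864), np.float64(219.76943877091367))
```

View pics/w2.png

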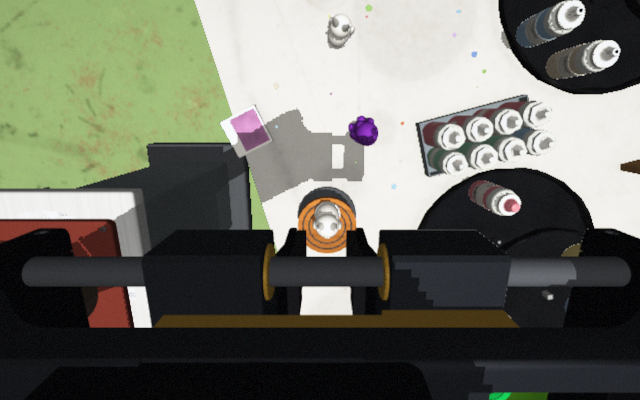

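The wrist view shows the cat at about (326,217), between the fingers and in line with the stand centre (326,220). The purple cat at (364,130) is low and clear of the gripper. Next I tilt so the tips lead, and lower behind the cat.

Call:
step_arm:
  targets:
    - [[-7.5,0,0,0,0,-3,0.25],[-15,0,0,0,0,-6,0.25],[-15,0,0,0,0,-9,0.25],[-15,0,0,0,0,-12,0.25],[-15,0,0,0,0,-15,0.25],[-15,0,0,0,0,-17,0.25],[-15,0,0,0,0,-19,0.25],[-15,0,0,0,0,-20.5,0.25],[-15,0,0,0,0,-21.5,0.25],[-15,0,0,0,0,-21.7,0.25],[-15,0,0,0,0,-21.7,0.25]]

```text
time: 3.7
ee_pos: [0.4539, 0.2078, 0.0661]
tool_rot: [0.7, 0.702, -0.092, 0.092]
contact_force: [0.2, 0.3, 0.5]
finger_gap: 0.249
grasp_force: 0.0
```

Run:
```python
from h import *
from scipy.spatial.transform import Rotation as Ro
s=ctrl.read_state();print(np.round(s['ee_pos'],4),np.round(s['contact_force'],1),np.round(Ro.from_quat(s['tool_rot']).as_matrix(),2).tolist())
a,i=cap('scene','s3.png'); b,j=cap('side','d3.png')
A=cv2.resize(a[140:225,265:365],None,fx=5,fy=5,interpolation=2);B=cv2.resize(b[125:210,275:375],None,fx=5,fy=5,interpolation=2)
cv2.imwrite('pics/c3.png',cv2.resize(np.hstack([A,B]),None,fx=.8,fy=.8)[:,:,::-1])
```

```text
[0.4539 0.2078 0.0661] [0.2 0.3 0.5] [[-0.0, 1.0, 0.0], [0.97, 0.0, -0.26], [-0.26, -0.0, -0.97]]
```

View pics/c3.png

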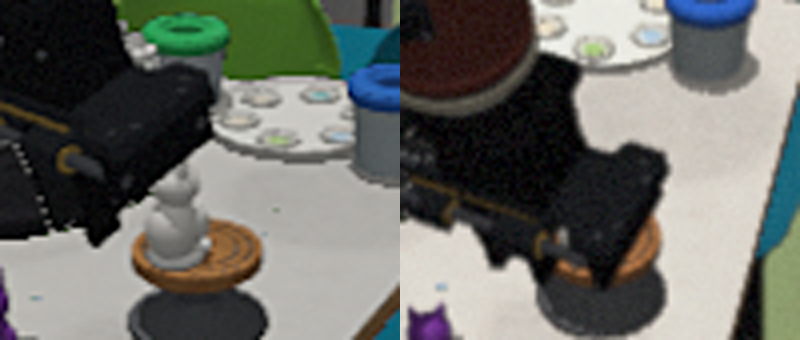

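The scene crop shows the cat upright at crop (178,235), with the fingers hovering behind it and clear of the stand. I approach gently.

Call:
step_arm:
  targets:
    - [[0,0,0,0,-0.6,0,0.25],[0,0,0,0,-1.2,0,0.25],[0,0,0,0,-1.7,0,0.25],[0,0,0,0,-2.1,0,0.25],[0,0,0,0,-2.4,0,0.25],[0,0,0,0,-2.6,0,0.25],[0,0,0,0,-2.8,0,0.25],[0,0,0,0,-3.0,0,0.25],[0,0,0,0,-3.2,0,0.25],[0,0,0,0,-3.4,0,0.25],[0,0,0,0,-3.6,0,0.25],[0,0,0,0,-3.8,0,0.25]]

```text
time: 5.0
ee_pos: [0.4536, 0.1698, 0.0658]
tool_rot: [0.7, 0.702, -0.093, 0.092]
contact_force: [-0.1, -0.8, 0.0]
finger_gap: 0.248
grasp_force: 0.0
```

Run:
```python
from h import *
s=ctrl.read_state();print(np.round(s['ee_pos'],4),np.round(s['contact_force'],1))
a,i=cap('scene','s4.png'); b,j=cap('wrist','w4.png')
A=cv2.resize(a[140:225,265:365],None,fx=4,fy=4,interpolation=2)
u,v=map(int,proj(j,[.453,.1335,.056]));print(u,v)
B=cv2.resize(b[max(v-85,0):v+85,u-100:u+100],(400,340))
cv2.imwrite('pics/c4.png',np.hstack([A,B])[:,:,::-1])
```

```text
[0.4536 0.1698 0.0658] [-0.1 -0.8  0. ]
326 255
```

View pics/c4.png

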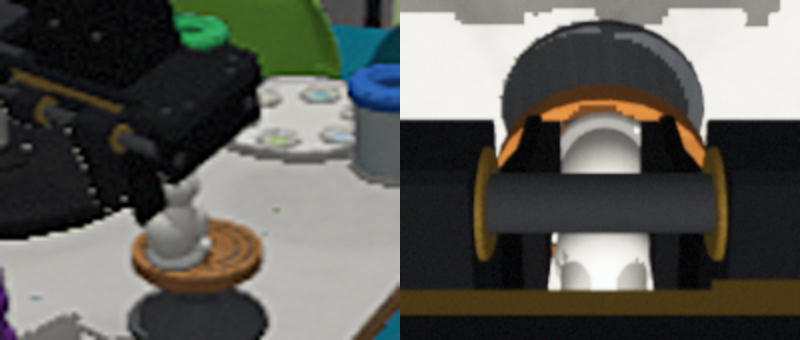

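The scene crop shows the cat upright at crop (178,240), with the fingers at about first contact, one on each side of its back. I push on slowly.

Call:
step_arm:
  targets:
    - [[0,0,0,0,-0.15,0,0.25],[0,0,0,0,-0.3,0,0.25],[0,0,0,0,-0.45,0,0.25],[0,0,0,0,-0.6,0,0.25],[0,0,0,0,-0.75,0,0.25],[0,0,0,0,-0.9,0,0.25],[0,0,0,0,-1.0,0,0.25],[0,0,0,0,-1.0,0,0.25]]

```text
time: 5.9
ee_pos: [0.4537, 0.1597, 0.0659]
tool_rot: [0.7, 0.702, -0.093, 0.092]
contact_force: [-0.2, 1.1, -0.1]
finger_gap: 0.248
grasp_force: 0.0
```

```bash
cat >> h.py <<'E'
def paw(im,i):
    "rightmost white column on stand in scene view -> foot front"
    S=cv2.cvtColor(im,cv2.COLOR_RGB2HSV)[...,1].astype(int)
    br=masks(im); w=np.zeros_like(br); w[175:215,290:340]=1; br&=w
    vs,us=np.nonzero(br); h=cv2.convexHull(np.c_[us,vs]); hm=np.zeros(br.shape,np.uint8); cv2.fillConvexPoly(hm,h,1)
    hm=cv2.erode(hm,np.ones((3,3),np.uint8)); m=(hm>0)&(S<70)&(im.max(2)>110); vs,us=np.nonzero(m)
    k=vs>=196; u=us[k].max()+1; v=vs[k][us[k]==u-1].mean(); return (us.min(),us.max(),vs.max()),(u,v),plane(i,u,v,.060)
E
python3 - <<'E'
from h import *
s=ctrl.read_state();print(np.round(s['ee_pos'],4),np.round(s['contact_force'],1))
a,i=cap('scene','s5.png')
for f in('s0','s3','s4','s5'): print(f,paw(cv2.imread(f'pics/{f}.png')[:,:,::-1].copy(),i))
A=cv2.resize(a[150:220,275:365],None,fx=7,fy=7,interpolation=2)
cv2.imwrite('pics/c5.png',A[:,:,::-1])
E
```

```text
[0.4537 0.1597 0.0659] [-0.2  1.1 -0.1]
s0 ((np.int64(302), np.int64(317), np.int64(206)), (np.int64(318), np.float64(200.5)), array([0.44213629, 0.12184267, 0.06      ]))
s3 ((np.int64(302), np.int64(317), np.int64(206)), (np.int64(318), np.float64(200.5)), array([0.44213629, 0.12184267, 0.06      ]))
s4 ((np.int64(297), np.int64(319), np.int64(206)), (np.int64(318), np.float64(200.5)), array([0.44213629, 0.12184267, 0.06      ]))
s5 ((np.int64(298), np.int64(320), np.int64(206)), (np.int64(318), np.float64(200.5)), array([0.44213629, 0.12184267, 0.06      ]))
```

View pics/c5.png

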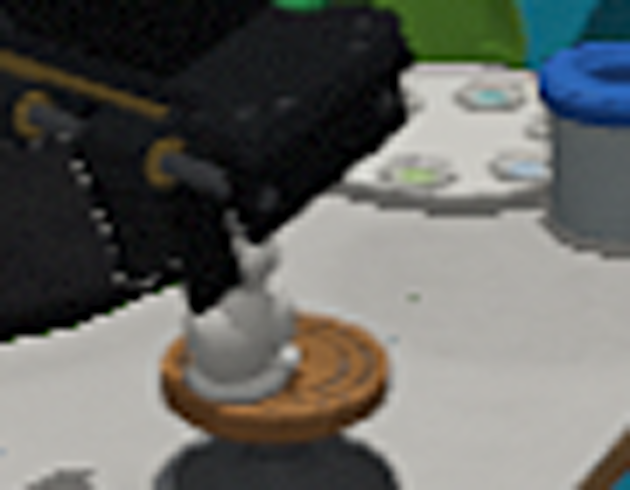

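Run:
```python
from h import *
i=viewer.camera_info('scene')
for n,p in dict(tcp=[.4537,.1597,.0659],tipR=[.4427,.150,.068],stand=[.4532,.1335,.056],cat=[.4535,.152,.056],cathead=[.4535,.152,.129]).items():
    u=np.array(proj(i,np.array(p))); print(n,u,'crop',(u-[275,150]+.5)*7)
th=np.linspace(0,2*np.pi,200)
q=np.array([proj(i,np.array([.4532+.042*np.cos(t),.1335+.042*np.sin(t),.056])) for t in th]); print('disc',q.min(0),q.max(0))
```

```text
tcp [304.11361452 202.1777706 ] crop [207.29530162 368.74439422]
tipR [310.06618024 201.42683031] crop [248.96326168 363.48781215]
stand [311.62589065 202.16751651] crop [259.88123453 368.6726156 ]
cat [306.42828134 204.68632703] crop [223.4979694  386.30428923]
cathead [305.808661   177.71100617] crop [219.160627  197.4770432]
disc [294.8765344  194.77794108] [328.36139906 210.1333226 ]
```

Run:
```python
from h import *
i=viewer.camera_info('scene');j=viewer.camera_info('side')
for x in(-.026,-.011,.011,.026):
    for s in(-.0092,.0092):
        p=np.array([.4539+x,.2078+s,.0661-.26*s]); print(x,s,np.round(proj(i,p),1),np.round(proj(j,p),1))
T=[cv2.resize(cv2.imread(f'pics/{f}.png')[165:215,280:340],None,fx=6.6,fy=6.6,interpolation=cv2.INTER_NEAREST) for f in('s0','s3','s4','s5')]
cv2.imwrite('pics/c6.png',cv2.resize(np.vstack([np.hstack(T[:2]),np.hstack(T[2:])]),(712,594)))
```

```text
-0.026 -0.0092 [300.4 210.2] [319.2 200.7]
-0.026 0.0092 [294.9 214.8] [315.6 206.5]
-0.011 -0.0092 [295.9 208.2] [314.1 198.8]
-0.011 0.0092 [290.4 212.8] [310.5 204.6]
0.011 -0.0092 [289.5 205.3] [306.7 196.1]
0.011 0.0092 [284.  209.8] [303.1 201.7]
0.026 -0.0092 [285.2 203.4] [301.8 194.2]
0.026 0.0092 [279.7 207.8] [298.2 199.8]
```

View pics/c6.png

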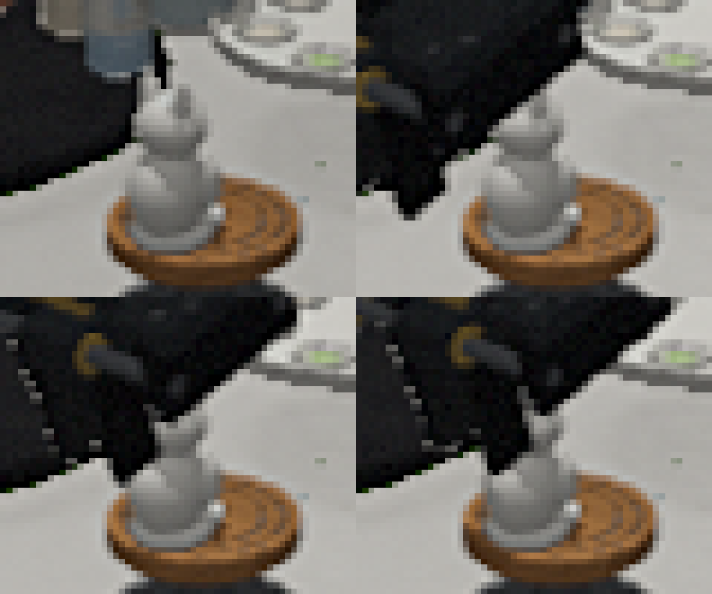

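The panels show the cat upright and unmoved, with the visible finger ends at about px (303,195), roughly 20 mm higher than my model. I triangulate the fingertip and stand numerically before going on.

```bash
cat >> h.py <<'E'
def tri(*L):
    A=np.zeros((3,3));b=np.zeros(3)
    for i,u,v in L:
        o,d=ray(i,u,v); d/=np.linalg.norm(d); M=np.eye(3)-np.outer(d,d); A+=M;b+=M@o
    X=np.linalg.solve(A,b); return np.round(X,4),[np.round(np.array(proj(i,X))-[u,v],1) for i,u,v in L]
E
python3 - <<'E'
from h import *
i=viewer.camera_info('scene');j=viewer.camera_info('side')
print('stand',tri((i,313.8,203.7),(j,324.5,185.2)))
print('tip?',tri((i,290,201),(j,300,190)))
a=cv2.imread('pics/s3.png');b=cv2.imread('pics/d3.png')
# dark silhouette lower boundary per column, s3 and d3
for n,im,(u0,u1,v0,v1) in(('s3',a,(268,330,150,214)),('d3',b,(275,345,150,205))):
    d=(im.max(2)<60)
    print(n,[(u,int(np.nonzero(d[v0:v1,u])[0].max())+v0) for u in range(u0,u1,2) if d[v0:v1,u].any()])
E
```

```text
stand (array([0.4583, 0.1185, 0.045 ]), [array([ 0.5, -0.3]), array([-0.4,  0.4])])
tip? (array([0.502 , 0.167 , 0.0527]), [array([-1.5,  1. ]), array([ 1.2, -1.1])])
s3 [(268, 199), (270, 199), (272, 198), (274, 198), (276, 198), (278, 196), (280, 197), (282, 195), (284, 196), (286, 196), (288, 201), (290, 199), (292, 198), (294, 196), (296, 190), (298, 189), (300, 208), (302, 188), (304, 184), (306, 213), (308, 213), (310, 213), (312, 213), (314, 213), (316, 213), (318, 213), (320, 213), (322, 213), (324, 213), (326, 209), (328, 207)]
d3 [(275, 179), (277, 178), (279, 179), (281, 179), (283, 180), (285, 181), (287, 175), (289, 178), (291, 179), (293, 181), (295, 184), (297, 189), (299, 190), (301, 189), (303, 188), (305, 188), (307, 190), (309, 195), (311, 197), (313, 203), (315, 203), (317, 204), (319, 204), (321, 204), (323, 204), (325, 204), (327, 204), (329, 204), (331, 204), (333, 204), (335, 204), (337, 204), (339, 202), (341, 167)]
```

Run:
```python
from h import *
s0,s3,s4,s5=[cv2.cvtColor(cv2.imread(f'pics/{f}.png'),cv2.COLOR_BGR2GRAY).astype(int) for f in('s0','s3','s4','s5')]
print('s3-s0');
for v in range(194,220,1): print(v,(s3-s0)[v,276:304:1])
print('s5-s0')
for v in range(184,212,1): print(v,(s5-s0)[v,296:322:1])
i=viewer.camera_info('wrist');print(i['cx'],i['cy'])
```

```text
s3-s0
194 [  -8   -8   -4   -1    6   -1   -1   12   -4    4   -5    2   11    9
  -15 -118 -169 -175 -101  -10   18   11    9   10   10    9    9   10]
195 [  68   81  -11    5    7  -12   31   46   -3    7    0   11 -116 -167
 -164 -157 -170 -171 -154  -21   19   11    9    8    8    8    8    8]
196 [  22   26   -9    3   -1   69   81    0    0  -22 -134 -172 -164 -163
 -164 -160 -165 -168 -167  -30   17   10    8   10   10    9    8    9]
197 [   0  108  115   15   25   14    7    5   16   -3  -92 -176 -166 -161
 -163 -167 -164 -166  -75   -4   16   11    9   10    8    8    9    8]
198 [  -3   10    7    2    7    6    6   10   14   -6  -91 -167 -159 -160
 -167 -168 -151  -28   18   15   11    9    9    9    9    7    7    8]
199 [  10    8    7    8    9   10    8   10   12   18  -16 -165 -165 -162
 -164 -106  -16   18   17   11    9    9    9    7    8    8    6    7]
200 [   9    8   10   10   10    9    8    9   11   17   -6 -100 -165 -166
 -108  -16   19   17   12   11    9    9    8    8    4    4    8    6]
201 [   8   10   11    9    8    8    9    9    9   14   15  -12 
[... 4223 characters left out ...]
   9   8   8   9   8  11   8   9  10   7
   8   4   3   7   5   7   4   8]
206 [ 11  10   9  -4 -20 -44 -32  12  10   9   9   7   9   8  10   8   4   4
   6   7   5   5   6   6   8   7]
207 [  8   9   9   5   5  -7 -13 -24 -18   9   4   6   3   6   7   7   6   8
   4   6  10   8   6   8   8   5]
208 [ 10   9   9   6   6   8   6  -2 -12  -7  -2  10   9   8   9   7   7   9
   7   8   7   9   7  10   4   5]
209 [ 7  8  9  9  7  2  7  6  4  2  4  4  5  3 -6  2  6  6  7  6  7  5  7  5
  6  9]
210 [ 9  9  8 10 10  9  7  3  0  3  6  3  5  2  1 -1  5  3  5  1  2  6  4  4
  4  8]
211 [ 9  9  9  9  9 10  9  9  5  5  2  5  2  4  5  5  4  6  6  2  5  4  3  1
  7  5]
325.82931226104205 198.97737208469027
```

Run:
```python
from h import *
from scipy.spatial.transform import Rotation as Ro
w=viewer.camera_info('wrist');s=ctrl.read_state();print(s['time'],np.round(s['ee_pos'],4),s['finger_gap'])
R=Ro.from_quat(s['tool_rot']).as_matrix();p=s['ee_pos']
im=cv2.imread('pics/w4.png'); Z=5;u0,v0=250,185
I=cv2.resize(im[v0:v0+110,u0:u0+150],None,fx=Z,fy=Z,interpolation=2)
I=cv2.convertScaleAbs(I,alpha=1.6,beta=35)
for dz,c in((0,(0,0,255)),(-.02,(0,255,0)),(-.04,(255,0,0))):
  for sg in(-1,1):
    q=[proj(w,p+R@np.array([x,sg*y,dz])) for x,y in((.0095,.0109),(.0095,.0259),(-.0095,.0259),(-.0095,.0109))]
    cv2.polylines(I,[((np.array(q)-[u0,v0]+.5)*Z).astype(int)],True,c,1)
cv2.imwrite('pics/m.png',I)
```

```text
5.95 [0.4537 0.1599 0.0659] 0.2517340040570391
```

View pics/m.png

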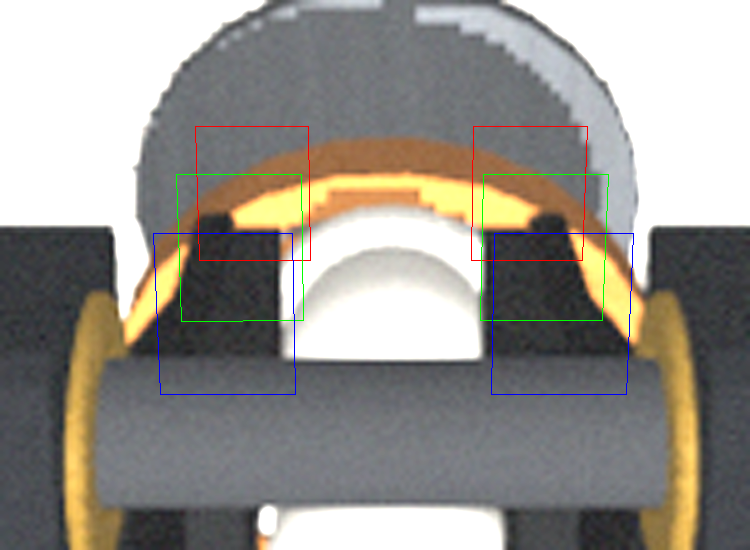

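The overlay shows the fingers really end about 40 mm short of the nominal TCP (visible tip edge at crop v≈225, between the −20 mm and −40 mm outlines). So the tips are at head height and the cat was never touched. I back off, and plan a steeper tilt so the short fingers reach low without the body touching the head.

Call:
step_arm:
  targets:
    - [[0,0,0,0,1,0,0.25],[0,0,0,0,2.5,0,0.25],[0,0,0,0,4,0,0.25],[0,0,0,0,5,1,0.25],[0,0,0,0,5,1,0.25]]

```text
time: 6.45
ee_pos: [0.4538, 0.2131, 0.0771]
tool_rot: [0.699, 0.704, -0.091, 0.092]
contact_force: [0.4, 2.1, -0.1]
finger_gap: 0.248
grasp_force: 0.0
```

Run:
```python
from h import *
i=viewer.camera_info('scene');j=viewer.camera_info('side')
for f,c in(('s0',i),('d0',j)):
    h=cv2.cvtColor(cv2.imread(f'pics/{f}.png'),cv2.COLOR_BGR2HSV).astype(int)
    m=(h[...,0]>125)&(h[...,0]<155)&(h[...,1]>130); m=m.astype(np.uint8)
    n,l,st,ce=cv2.connectedComponentsWithStats(m); k=1+st[1:,4].argmax(); x,y,w,hh,a=st[k]
    print(f,st[k],'near base',plane(c,x+w/2,y+hh,0),'centre@35',plane(c,*ce[k],.035))
s=ctrl.read_state();print(s['time'],np.round(s['ee_pos'],4),np.round(s['joint_positions'],2))
# wrist: fingertip dz from stand-free wrist picture rows; gap at full?
```

```text
s0 [254 207  16  30 310] near base [0.49214605 0.26792528 0.        ] centre@35 [0.49444634 0.2648648  0.035     ]
d0 [277 203  13  23 221] near base [ 4.99968359e-01  2.64972048e-01 -1.11022302e-16] centre@35 [0.50298468 0.2584528  0.035     ]
6.45 [0.4538 0.2131 0.0771] [ 0.    0.34 -0.82  1.81  0.44  1.32 -0.97]
```

Call:
step_arm:
  targets:
    - [[0,0,0,0,0,4,0.1],[0,0,0,0,0,8,0.1],[-7,0,0,0,0,12,0.1],[-14,0,0,0,-1,13,0.1],[-21,0,0,0,-3,13,0.1],[-25,0,0,0,-4.5,13,0.1],[-25,0,0,0,-5.1,13,0.1],[-25,0,0,0,-5.1,13,0.1]]

```text
time: 7.25
ee_pos: [0.4538, 0.1585, 0.2058]
tool_rot: [0.664, 0.666, -0.242, 0.241]
contact_force: [-0.1, -0.1, 0.3]
finger_gap: 0.102
grasp_force: 0.0
```

```bash
cat >> h.py <<'E'
def tip():
    "dark extreme of fingers in scene, vs predicted corners"
    from scipy.spatial.transform import Rotation as Ro
    s=ctrl.read_state(); R=Ro.from_quat(s['tool_rot']).as_matrix(); print(s['time'],np.round(s['ee_pos'],4),'f',np.round(s['contact_force'],1),'gap',round(s['finger_gap'],3),'tz',np.round(R[:,2],2))
    return s['ee_pos'],R,s['finger_gap']
E
python3 - <<'E'
from h import *
p,R,g=tip(); print(np.round(ctrl.read_state()['joint_positions'],2))
a,i=cap('scene','s7.png'); w,k=cap('wrist','w7.png')
# wrist: finger gap width by row & finger end row, with nominal predictions
G=w.max(2)
for v in range(195,262,5): print(v,''.join('#' if x<50 else '.' for x in G[v,270:382:2]))
h=g*.087/2
for dz in(0,-.02,-.04): print(dz,[np.round(proj(k,p+R@np.array([x,y,dz])),0).tolist() for x in(.0095,-.0095) for y in(h,h+.015,-h,-h-.015)])
E
```

```text
7.25 [0.4538 0.1585 0.2058] f [-0.1 -0.1  0.3] gap 0.102 tz [-0.   -0.64 -0.77]
[-0.21  0.43 -0.78  1.6   0.65  1.85 -1.06]
195 ##....#.................................................
200 ##...##.................................................
205 ##...#..................................................
210 #....#..............#...................................
215 #....#.............#....................................
220 #......#..........#.....................................
225 ..................#....#................................
230 #############...####...#.#..........#####...#########...
235 #############..#########.#.......########...############
240 #############..#########.#.......#########..############
245 ###########...##########.#.......##########...##########
250 ###########...##########....#..############...##########
255 ##########....##########....#..############...##########
260 ##########...###############################...#########
0 [[334.0, 209.0], [357.0, 209.0], [321.0, 209.0], [298.0, 209.0], [334.0, 236.0], [356.0, 236.0], [321.0, 236.0], [299.0, 236.0]]
-0.02 [[335.0, 219.0], [360.0, 219.0], [320.0, 219.0], [296.0, 219.0], [335.0, 248.0], [359.0, 248.0], [321.0, 248.0], [296.0, 248.0]]
-0.04 [[336.0, 231.0], [364.0, 230.0], [320.0, 231.0], [292.0, 231.0], [336.0, 263.0], [363.0, 263.0], [320.0, 263.0], [293.0, 263.0]]
```

Call:
step_arm:
  targets:
    - [[0,0,0,0,1.2,0,0.1],[0,0,0,0,1.2,-2,0.1],[0,0,0,0,1.2,-5,0.1],[0,0,0,0,1.2,-8,0.1],[0,0,0,0,1.2,-10.5,0.1],[0,0,0,0,1.2,-12.5,0.1],[0,0,0,0,1.2,-14,0.1],[0,0,0,0,1.2,-15,0.1],[0,0,0,0,1.2,-15.6,0.1],[0,0,0,0,1.2,-15.6,0.1]]

```text
time: 8.35
ee_pos: [0.4536, 0.171, 0.0496]
tool_rot: [0.663, 0.666, -0.242, 0.241]
contact_force: [0.5, -0.2, -0.1]
finger_gap: 0.102
grasp_force: 0.0
```

Run:
```python
from h import *
p,R,g=tip()
a,i=cap('scene','s8.png'); b,j=cap('side','d8.png')
h=g*.087/2
for dz in(-.02,-.03,-.04):
  print(dz,'near finger (lead in,out / trail in,out)',[np.round(proj(i,p+R@np.array([x,y,dz])),1).tolist() for x in(-.0095,.0095) for y in(-h,-h-.012)])
G=a.max(2)
print('     '+''.join(str(u//10%10) if u%10==0 else ' ' for u in range(270,335)))
for v in range(176,214): print(v,''.join('#' if x<60 else ('-' if x<150 else '.') for x in G[v,270:335]))
s0=cv2.imread('pics/s0.png')[:,:,::-1].astype(int); D=np.abs(a.astype(int)-s0).max(2)
print('cat diff',D[198:208,304:316].mean())
```

```text
8.35 [0.4536 0.171  0.0496] f [ 0.5 -0.2 -0.1] gap 0.102 tz [-0.   -0.64 -0.77]
-0.02 near finger (lead in,out / trail in,out) [[300.5, 203.2], [304.1, 204.8], [296.4, 209.8], [300.0, 211.4]]
-0.03 near finger (lead in,out / trail in,out) [[298.5, 201.3], [302.1, 202.8], [294.4, 208.0], [298.0, 209.5]]
-0.04 near finger (lead in,out / trail in,out) [[296.5, 199.4], [300.1, 200.9], [292.4, 206.1], [295.9, 207.6]]
     7         8         9         0         1         2         3    
176 ########################----##########-............-------.......
177 ######################################-.............------------.
178 #######################################-...............----------
179 ################################-#######-..................------
180 #########################################-.......................
181 ##########################################.......................
182 #########################################-.......................
183 ##########################################-......................
184 ################################-##########-.....
[... 1374 characters left out ...]
##########---------------...---.------....
205 ......-###-..-###################-------------------..--..---....
206 ........-#-....-################----------------...----..---.....
207 .................-##############-----------...---.--..----#-.....
208 ...................#############-----......-......-------#-......
209 ....................############------------------------#-.......
210 .....................-#######-..------------------------.........
211 ......................-#####-....----------------------..........
212 .......................-####-.....-----------------###-..........
213 ........................-##-...----####################---.......
cat diff 20.666666666666668
```

```bash
cat >> h.py <<'E'
def asc(im,u0,u1,v0,v1):
    h=cv2.cvtColor(im,cv2.COLOR_RGB2HSV).astype(int)
    print('    '+''.join(str(u//10%10) if u%10==0 else ' ' for u in range(u0,u1)))
    for v in range(v0,v1): print(v,''.join('#' if V<45 else 'b' if S>90 and H<25 else 'p' if S>90 and 125<H<155 else 'c' if V<190 and S<60 else '.' for H,S,V in h[v,u0:u1]))
E
python3 - <<'E'
from h import *
im=lambda f:cv2.imread(f'pics/{f}.png')[:,:,::-1].copy()
asc(im('s8'),282,334,172,213); asc(im('s0'),290,334,172,213)
asc(im('d8'),290,345,160,205)
asc(im('d0'),300,345,160,200)
E
```

```text
9         0         1         2         3   
172 ###ccccc####ccc..ccccccc#c.......cccc...ccccc....ccc
173 ######ccccc#cccccccccccc#cc.......cccc..........cccc
174 ########cccccccccccccccc##c....c...cccccc......ccc..
175 ########cc##...c.#####cc##cc.cccc...ccccccc....ccc..
176 ###########bb.c.##########c..cccc.....cccccccccccccc
177 #############.c###########c....cc......ccccccccccccc
178 #######cc#################cc...ccc......c.cccccccccc
179 ###################ccc#####ccc...cc........c..cccccc
180 #############################cc...cccc.c.......ccccc
181 ##############################c...ccccccc..ccccccccc
182 #############################cc.c.cccccccccccccccccc
183 #####################c########ccc.cccccccccccccccccc
184 ####################cc#########cc...cc.ccccccccccccc
185 ################################cc.ccccccccccccccccc
186 ############################c###cc.ccccccccccccccccc
187 ################################cc.ccccccccccccccccc
188 ###############################cc..ccccccccccccccccc
189 ###############################c...ccccccccccccccccc
190 #########################
[... 7449 characters left out ...]

186 .........cbbbbbcccccccccccccbbbbbbbbbbbbc....
187 .........cbbbbbcccccccccccccbbbbbbbbbbb.c....
188 .........c.bbbbcccccccccccccbbbbbbbbbbbcc....
189 ..........cbbbb.cccccccccccbbbbbbbbbbbbc.....
190 ..........c.bbbb.ccccccccc.bbbbbbbbbbbcc.....
191 ..........ccbbbbbbcccccccbbbbbbbbbbbbbcc.....
192 ..........cccbbbbbbbbbbbbbbbbbbbbbbbb#cc.....
193 .........cccc.bbbbbbbbbbbbbbbbbbbbbbc##cc....
194 .........cccc#cbbbbbbbbbbbbbbbbbbb..c##cc....
195 ........ccccc###.bbbbbbbbbbbbbbb.c##cc##cc...
196 .........ccc#####cc.bbbbbbbbb.c#cc######cc...
197 ........ccccc#####c#c####c#ccc#c########cc...
198 ........cccc###c##cccc##c#cc##c#####cc##cc...
199 ........cccc###ccccc#ccc##cc#ccc#cc#####cc...
```

Run:
```python
from h import *
p,R,g=tip();i=viewer.camera_info('scene')
for z in(-.07,-.08,-.09,-.1):
  for L in(.06,.08,.095): print(z,L,[np.round(proj(i,p+R@np.array([x,L,z])),1).tolist() for x in(-.0375,.0375)],[np.round(proj(i,p+R@np.array([x,-L,z])),1).tolist() for x in(-.0375,.0375)])
```

```text
8.45 [0.454  0.1713 0.0505] f [-0.1 -0.   0.4] gap 0.096 tz [ 0.   -0.64 -0.77]
-0.07 0.06 [[277.7, 175.8], [261.0, 201.6]] [[313.9, 189.8], [296.5, 217.9]]
-0.07 0.08 [[272.2, 173.7], [255.6, 199.1]] [[320.5, 192.4], [303.0, 220.9]]
-0.07 0.095 [[268.1, 172.1], [251.7, 197.3]] [[325.6, 194.3], [308.0, 223.2]]
-0.08 0.06 [[275.6, 173.7], [258.7, 199.6]] [[311.9, 187.6], [294.3, 215.9]]
-0.08 0.08 [[270.0, 171.6], [253.3, 197.1]] [[318.6, 190.2], [300.9, 218.9]]
-0.08 0.095 [[266.0, 170.0], [249.3, 195.3]] [[323.7, 192.1], [305.9, 221.2]]
-0.09 0.06 [[273.4, 171.6], [256.4, 197.6]] [[309.9, 185.4], [292.1, 213.9]]
-0.09 0.08 [[267.8, 169.4], [250.9, 195.2]] [[316.6, 188.0], [298.7, 216.9]]
-0.09 0.095 [[263.8, 167.9], [247.0, 193.3]] [[321.7, 189.9], [303.7, 219.2]]
-0.1 0.06 [[271.2, 169.4], [254.0, 195.6]] [[307.8, 183.2], [289.8, 211.9]]
-0.1 0.08 [[265.6, 167.3], [248.5, 193.1]] [[314.5, 185.7], [296.4, 214.9]]
-0.1 0.095 [[261.5, 165.7], [244.5, 191.3]] [[319.7, 187.6], [301.5, 217.2]]
```

Body edges in the scene view fit the same conclusion: the whole gripper sits about 35 mm behind the reported TCP, with fingers of normal length. A 20° tilt will then work. I re-pose behind the cat.

Call:
step_arm:
  targets:
    - [[0,0,0,0,0.8,0,0.1],[0,0,0,0,1.3,0,0.25],[6,0,0,0,1.3,0,0.25],[12,0,0,0,1.3,0,0.25],[18,0,0,0,1.3,-0.3,0.25],[20,0,0,0,1.3,-0.8,0.25],[20,0,0,0,1.3,-1.3,0.25],[20,0,0,0,1.3,-1.7,0.25],[20,0,0,0,1.3,-1.7,0.25]]

```text
time: 9.35
ee_pos: [0.453, 0.1847, 0.0321]
tool_rot: [0.694, 0.698, -0.124, 0.122]
contact_force: [-1.2, 1.2, -0.5]
finger_gap: 0.253
grasp_force: 0.0
```

Run:
```python
from h import *
p,R,g=tip();a,i=cap('scene','s9.png');w,k=cap('wrist','w9.png');asc(a,276,334,180,222)
h=g*.087/2
for dz in(-.025,-.035,-.045):
  print(dz,'near finger (lead in,out / trail in,out)',[np.round(proj(i,p+R@np.array([x,y,dz])),1).tolist() for x in(-.0095,.0095) for y in(-h,-h-.012)])
```

```text
9.35 [0.453  0.1847 0.0321] f [-1.2  1.2 -0.5] gap 0.253 tz [-0.   -0.34 -0.94]
        8         9         0         1         2         3   
180 #############################################c..cc..cccccc
181 #############################################cc.cccccccccc
182 #############################################cc.cccccccccc
183 bb############################################c.cccccccccc
184 bbbb#######################################c##cccccccccccc
185 ###bbbb#######################################cccccccccccc
186 #####bbbb#####################################cccccccccccc
187 #######.bbb###############ccc################ccccccccccccc
188 c########b.#################################cccccccccccccc
189 #####################cc####################ccccccccccccccc
190 ##########################################cc.ccccccccccccc
191 ############bb###########################cc.cccccccccccccc
192 ##########bbbbb#########################cc..cccccccccccccc
193 #########bbbccb########################ccc..cccccccccccccc
194 cc#######bb.cccc######################cccccccc.ccccccccccc
195 ########
[... 1327 characters left out ...]
cccccccc.cccc#ccccccc#ccccccc#c#ccccccc###cc.c
217 cccccccccccccccccccccccc##cccccccccccccccccccccccccc###cc.
218 cccccccccccccccccccccccc#cccccccccccccccccccccccccccc##cc.
219 cccccccccccccccccccccccc#cccccccccccccccccccccccccccc##cc.
220 cccccccccccccccccccccccccccccccccccccccccccccccccc#ccc##c.
221 ...ccccccccccccccccccccc#ccccccccccccccccccccccccccccc##c.
-0.025 near finger (lead in,out / trail in,out) [[300.5, 209.7], [304.1, 211.3], [295.3, 214.8], [298.9, 216.4]]
-0.035 near finger (lead in,out / trail in,out) [[299.4, 206.8], [303.0, 208.3], [294.2, 211.9], [297.8, 213.5]]
-0.045 near finger (lead in,out / trail in,out) [[298.3, 203.8], [301.9, 205.3], [293.0, 208.9], [296.6, 210.5]]
```

The fingers are now low behind the cat: near tip at about (295,211) in the scene picture, matching the −38 mm offset, and the cat's foot edge is unmoved at (317,202). I push slowly.

Call:
step_arm:
  targets:
    - [[0,0,0,0,-0.5,-0.2,0.25],[0,0,0,0,-1.0,-0.2,0.25],[0,0,0,0,-1.4,-0.2,0.25],[0,0,0,0,-1.6,-0.2,0.25],[0,0,0,0,-1.8,-0.2,0.25],[0,0,0,0,-1.95,-0.2,0.25],[0,0,0,0,-2.1,-0.2,0.25],[0,0,0,0,-2.25,-0.2,0.25],[0,0,0,0,-2.4,-0.2,0.25],[0,0,0,0,-2.55,-0.2,0.25],[0,0,0,0,-2.7,-0.2,0.25],[0,0,0,0,-2.8,-0.2,0.25]]

```text
time: 10.65
ee_pos: [0.4537, 0.1558, 0.0309]
tool_rot: [0.695, 0.698, -0.123, 0.123]
contact_force: [-0.6, -0.7, 0.4]
finger_gap: 0.25
grasp_force: 0.0
```

Run:
```python
from h import *
p,R,g=tip();a,i=cap('scene','s10.png');asc(a,284,334,176,213)
```

```text
10.65 [0.4537 0.1558 0.0309] f [-0.6 -0.7  0.4] gap 0.25 tz [-0.   -0.34 -0.94]
          9         0         1         2         3   
176 #############################################ccccc
177 ##############################################cccc
178 ##############################################cccc
179 bb##########################################c##ccc
180 #bbbb#######################################c#cccc
181 ###bbbbb#######################################c.c
182 #####bbbbb#####################################ccc
183 ########bbbbb################c################cccc
184 cc#########bb################################ccccc
185 cc#####################cc###################cccccc
186 ###########################################ccccccc
187 cc###########b############################cccccccc
188 ############bbbb#########################ccccccccc
189 #cc########bbb.b########################cccccccccc
190 #cc########bbcccc######################ccccccccccc
191 ##########bb.ccccccc##################cccccccccccc
192 ###cc######bbcccccccc################ccccccccccccc
193 ###########bbbb##cccc#####
[... 369 characters left out ...]
###################ccc.cbbbbbbbbbbbbcccc
201 ccccccccc######bb############cccccbbbbbbbbbbbb.ccc
202 ccccccc.c#####bbb###########cccccbbbbbbb.bbbbb.c.c
203 ccccccc.cc###.bbb#########cccccc.bbbbbbbbbbbbbcc.c
204 cccccccc.cccccbbbb#######cccccccbbbbbbbbbbbbbbcc.c
205 cccccccccccc.cbbbb######ccccccc.bbbbbbbbbbbbbbcc.c
206 ccccccccccc..ccbbbb####cccccccbbbbbbbbbbbbbbbbc.cc
207 cccccccccccccccbbbb###b.ccc.bbbbbbbbbbbbbbbb#cc.cc
208 ccccccccccccc.c.bbbb#bbbbbbbbbbbbbbbbbbbbbbb.c.ccc
209 cccccccccccccccccbbbbbbbbbbbbbbbbbbbbbbbbbb.c..ccc
210 ccccccccccccccccccbbbbbbbbbbbbbbbbbbbbbbb.c...cccc
211 cccccccccccccccc..ccbbbbbbbbbbbbbbbbbbbbcc..cccccc
212 cccccccccccccccc..ccccbbbbbbbbbbbbbbbbcccccc.ccccc
```

Call:
step_arm:
  targets:
    - [[0,0,0,0,-0.15,0,0.25],[0,0,0,0,-0.3,0,0.25],[0,0,0,0,-0.45,0,0.25],[0,0,0,0,-0.6,0,0.25],[0,0,0,0,-0.6,0,0.25]]

```text
time: 11.2
ee_pos: [0.4537, 0.1497, 0.0309]
tool_rot: [0.695, 0.698, -0.123, 0.123]
contact_force: [1.1, 0.8, 0.1]
finger_gap: 0.25
grasp_force: 0.2
```

Run:
```python
from h import *
p,R,g=tip();a,i=cap('scene','s11.png');asc(a,296,334,192,213)
w,k=cap('wrist','w11.png');asc(w,280,375,196,236)
print(proj(k,[.4532,.1335,.056]),[np.round(proj(k,[.4532+.042*np.sin(t),.1335-.042*np.cos(t),.056])).tolist() for t in(0,.5,-.5,3.14)])
```

```text
11.2 [0.4537 0.1497 0.0309] f [1.1 0.8 0.1] gap 0.25 tz [-0.   -0.34 -0.94]
        0         1         2         3   
192 #bbb###cccc###############cccccccccccc
193 ##b######cc##############ccccccccccccc
194 ########################cc.ccccccccccc
195 #################c#####bbb.ccccccccccc
196 ######################bbbbbbb.cccccccc
197 #####################.bbbbbbbbb.cccccc
198 ####################cbbbbbbbbbbb.ccccc
199 ####################cccbbbbbbbbbb.cccc
200 #####bb############ccc..bbbbbbbbbbcccc
201 #####bb###########cccccbbbbbbbbbbb.ccc
202 ##bbbbb########ccccccccbbbbb.bbbbb.c.c
203 c#bbbbbb#######cccccccbbbbbbbbbbbbcc.c
204 .cbbbbbb######cccccccbbbbbbbbbbbbbcc.c
205 .cbbbbb.####cccccccc.bbbbbbbbbbbbbcc.c
206 .ccbbbbbb##ccccccc.bbbbbbbbbbbbbbbc..c
207 cccbbbbbbb#bbbbbbbbbbbbbbbbbbbbb#.c.cc
208 ccc.bbbbbbbbbbbbbbbbbbbbbbbbbbbb.c.ccc
209 cccccbbbbbbbbbbbbbbbbbbbbbbbbbb.c..ccc
210 ccccccbbbbbbbbbbbbbbbbbbbbbbb.c...cccc
211 ccccc.ccbbbbbbbbbbbbbbbbbbb.cc..cccccc
212 cccc..ccccbbbbbbbbbbbbbbbbcccccc.ccccc
    8         9         0         1         2         3         4         5   
[... 3449 characters left out ...]
###bbbbbbbbbbbbbbbbbbbbbbbbbbbbbbbbbbbbbbbbb#################bbbbbbccccc
231 ccccbbbb##################bbbbbbbbbbbbbbbbbbbbbbbbbbbbbbbbbbbbbbbbb#################bbbbbbb.ccc
232 cc.bbbbb##################bbbbbbbbbbbbbbbbbbbbbbbbbbbbbbbbbbbbbbbbb#################bbbbbbbb.cc
233 cbbbbbbb##################bbbbbbbbbbbbbbbbbbbbbbbbbbbbbbbbbbbbbbbbb##################bbbbbbbbbc
234 .bbbbbb###################bbbbbbbbbbbbbbbbbbbbbbbbbbbbbbbbbbbbbbbbb##################bbbbbbbbbb
235 bbbbbbb###################bbbbbbbbbbbbbbbbbbbbbbbbbbbbbbbbbbbbbbbbb##################bbbbbbbbbb
(np.float64(326.9378766916738), np.float64(268.4793177533765)) [[327.0, 310.0], [355.0, 305.0], [298.0, 305.0], [327.0, 216.0]]
```

The cat's foot edge has moved about 1.5 px and is still upright, so contact began near TCP y≈0.154. About 19 mm of travel is needed in total, so I continue gently.

Call:
step_arm:
  targets:
    - [[0,0,0,0,-0.15,0,0.25],[0,0,0,0,-0.3,0,0.25],[0,0,0,0,-0.45,0,0.25],[0,0,0,0,-0.6,0,0.25],[0,0,0,0,-0.75,0,0.25],[0,0,0,0,-0.9,0,0.25],[0,0,0,0,-0.9,0,0.25]]

```text
time: 12.0
ee_pos: [0.4537, 0.1406, 0.0309]
tool_rot: [0.695, 0.698, -0.123, 0.123]
contact_force: [-0.8, -0.1, 0.8]
finger_gap: 0.247
grasp_force: 0.2
```

Run:
```python
from h import *
p,R,g=tip();a,i=cap('scene','s12.png');asc(a,296,334,172,213)
```

```text
12.0 [0.4537 0.1406 0.0309] f [-0.8 -0.1  0.8] gap 0.247 tz [-0.   -0.34 -0.94]
        0         1         2         3   
172 ###############################cc#####
173 ######################################
174 ######################################
175 ######################################
176 ######################################
177 ######################################
178 ######################################
179 b#####################################
180 bbb###################################
181 #bbbbb###############cc###############
182 ###.bb###############################c
183 ################c###################cc
184 ###################################ccc
185 #####bbb##########################cccc
186 ####bbbbb########################ccccc
187 ####bb.c.#######################cccccc
188 ###bbbcccc#####################ccccccc
189 ###bb..cccccc#################cccccccc
190 ####bbb#cccccc###############ccccccccc
191 ####bbb####ccc##############cccccccccc
192 #############c#############ccccccccccc
193 ####################c#####cccccccccccc
194 ####################c####cc.cccccccccc
195 #########################bbccccccccccc
196 ########################.bbbb.cccccccc
197 #######################c.bbbbbb.cccccc
198 c#####################cccbbbbbbb.ccccc
199 c######bb############ccc.cbbbbbbb.cccc
200 cc####bbb.########ccccccccbbbbbbbbcccc
201 cc###bbbbb########ccccccccbbbbbbbb.ccc
202 .cbb#bbbbb#######ccccccc.bbb.bbbbb.ccc
203 .cbbbbbbbb######ccccccccbbbbbbbbbbcc.c
204 .cbbbbbbbbb####ccccccccbbbbbbbbbbbcc.c
205 .cbbbbbbbbb###ccccccc.bbbbbbbbbbbbcc.c
206 .ccbbbbbbbbbbbb.bbbbbbbbbbbbbbbbbbc.cc
207 cccbbbbbbbbbbbbbbbbbbbbbbbbbbbbb#.c.cc
208 c.c.bbbbbbbbbbbbbbbbbbbbbbbbbbbb.c.ccc
209 cccccbbbbbbbbbbbbbbbbbbbbbbbbbb.c..ccc
210 cccc.cbbbbbbbbbbbbbbbbbbbbbbb.c...cccc
211 cccc..ccbbbbbbbbbbbbbbbbbbb.cc..cccccc
212 cccc..ccccbbbbbbbbbbbbbbbbcccccc.ccccc
```

Call:
step_arm:
  targets:
    - [[0,0,0,0,-0.15,0,0.25],[0,0,0,0,-0.3,0,0.25],[0,0,0,0,-0.4,0,0.25],[0,0,0,0,-0.4,0,0.25],[0,0,0,0,-0.1,0,0.25],[0,0,0,0,1,0,0.25],[0,0,0,0,3,0,0.25],[0,0,0,0,5.5,1,0.25],[0,0,0,0,6.5,5,0.25],[0,0,0,0,6.5,10,0.25],[5,0,0,0,6,15,0.25],[10,0,0,0,4,19,0.25]]

```text
time: 13.25
ee_pos: [0.4534, 0.1854, 0.2233]
tool_rot: [0.701, 0.708, -0.059, 0.06]
contact_force: [1.4, -1.7, 0.5]
finger_gap: 0.251
grasp_force: 0.0
```

Call:
step_arm:
  targets:
    - [[8,0,0,0,-2,3,0.25],[10,0,0,0,-6,6,0.25],[10,0,0,0,-10,6,0.25],[10,0,0,0,-12,6,0.25],[10,0,0,0,-12,6,0.25],[10,0,0,0,-12,6,0.25]]

```text
time: 13.85
ee_pos: [0.4536, 0.0619, 0.2809]
tool_rot: [0.706, 0.709, 0.0, -0.0]
contact_force: [0.4, 0.4, -0.8]
finger_gap: 0.252
grasp_force: 0.0
```

Run:
```python
from h import *
p,R,g=tip();w,k=cap('wrist','w13.png');u,v=map(int,proj(k,[.453,.13,.056]));print(u,v,ray(k,0,0)[0]);np.save('k13.npy',k,allow_pickle=True)
u0,v0=u-60,max(0,v-50); I=cv2.resize(w[v0:v0+100,u0:u0+120],None,fx=6,fy=6,interpolation=2);print(u0,v0)
cv2.imwrite('pics/w13c.png',I[:,:,::-1])
```

```text
13.85 [0.4536 0.0619 0.2809] f [ 0.4  0.4 -0.8] gap 0.252 tz [-0.  0. -1.]
326 116 [0.45189131 0.1320601  0.48245514]
266 66
```

View pics/w13c.png

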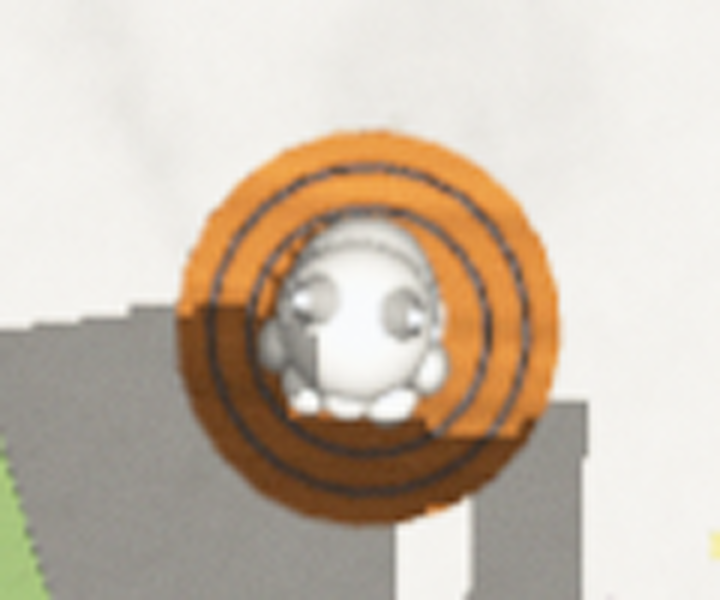

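The overhead crop shows the cat upright with its centre at about (353,318). The inner ring spans x 247–491 and y 207–453, so its centre is (369,330). The silhouette extremes, at (262,345), (350,217) and (445,370), all lie inside the ring. I check the distances numerically and hand in if there is margin.

Run:
```python
from h import *
w=cv2.imread('pics/w13.png')[66:166,266:386]; h=cv2.cvtColor(w,cv2.COLOR_BGR2HSV).astype(int)
m=blob(((h[...,1]<75)&(h[...,2]>85)),59,53)&(np.hypot(*(np.mgrid[0:100,0:120]-np.array([54.5,61])[:,None,None]))<19.4)
full=(h[...,1]<75)&(h[...,2]>85)
v,u=np.nonzero(m); d=np.hypot(u-61,v-54.5)*26/20.4; print('cat px',m.sum(),'bbox',u.min(),u.max(),v.min(),v.max(),'max mm',d.max(),np.sort(d)[-8:].round(1))
r=np.hypot(*(np.mgrid[0:100,0:120]-np.array([54.5,61])[:,None,None])); b=(r>21.5)&(r<25); print('light px between the rings',(full&b).sum())
s=ctrl.read_state(); print(s['time'],np.round(s['contact_force'],1))
```

```text
cat px 822 bbox 43 74 36 70 max mm 24.42441006446847 [23.6 23.6 23.7 23.7 23.9 24.  24.1 24.4]
light px between the rings 0
13.9 [ 1.1  0.4 -0.6]
```

```bash
python3 -c "
from bench import ctrl
print(ctrl.job_done())"
```

```text
the job is handed in; nothing more can be done
None
```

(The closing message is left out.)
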